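# Open the tight screw-top jar in its drawer well

### The arm

A 6-joint arm with a two-finger parallel gripper is mounted at the origin on the work surface. World frame = base frame: x ahead of the robot, y to its left, z up, the work surface at z = 0. Lengths are in m, angles in rad, forces in N, time in s.
With the tool pointing down it reaches from about 0.325 to 0.9 m from the base axis. Payload 3.5 kg.
Tool frame: the origin (TCP) lies at the centre of the arm's flange, where the gripper is bolted on; the fingertips stand 173 mm ahead of it and the grasp point (between the pads) lies 155 mm ahead of it (r.tips_ahead is the z of the fingertips in the tool frame, in m); z points along the fingers, y is the direction in which the jaws open and shut (so a half turn about z gives the same grasp; the last joint's range is limited). The gripper opens to 85 mm and grips with 20 to 120 N. Pads are 22 mm wide; open, the fingers measure 114 mm over their backs; the gripper's body (76 mm by 85 mm) begins 54 mm behind the grasp point. The pads swing forward as they close: fully open they stand 13 mm farther back than shut.
Start: joints at [-1.284, 0.276, -0.026, 1.268, 0, 1.467], TCP at [0.237, -0.578, 0.405] pointing down, gripper open.
Joint ranges: [-3.12, 3.12], [-0.85, 1.88], [-1.08, 1.24], [-1.95, 2.15], [-1.57, 1.53], [-3.14, 3.14]. Speed limits (rad/s): [2.57, 2.57, 3.14, 3.14, 3.14, 3.14].

### API

Orientations are given as a 3x3 rotation matrix whose columns are the frame's x, y, z axes.
In Python, from plant import sensors, vision, r gives the robot as it stands. The module is installed in compiled form; this text tells all that it offers.
- The arm moves only by the tool move_arm, never from a script. Its argument "motion" is a list of rows, each a list of 5 numbers: the closure, from 0 (fully open) to 1 (shut), then the shift along the tool's x, y, z in m, then the turn about the tool's z in degrees. A call has 1 to 12 rows; each row shifts and turns the commanded pose from where the row before left it, along the tool's axes as they then stand; what a row does not reach is not made up. A row lasts 1/8 s, in which the tool goes at most 62.5 mm and 10.7 degrees, less where a joint would pass 70% of its speed; a pose out of reach is approached as far as the arm can. A call is refused whole if a number of a shift passes 0.0625 or a number of a turn 10.7, either way. A call with a gripper value outside its range is refused whole. The fingers move at their own pace and stop on an object; "newtons" is the grip in N (left out, the last holds). Time passes only in rows, so rows that do not move let the fingers close. It gives the time, the measured TCP pose, the force and the opening at its end, in the units of the state.
- sensors.observe(): the state, without advancing time (a new reading comes with each control period).
- vision.camera(name): name is "scene" or "side" or "wrist"; returns (picture, depth): 420x560x3 uint8, red, green, blue; 420x560 float32, m along the optical axis (not along the pixel's ray), 0 where there is no reading.
- vision.camera_params(name): a dict with "fx", "fy", "cx", "cy" (pixels), "D" ([k1, k2, p1, p2, k3] as OpenCV has them; the pictures are not rectified), "extrinsics" (4x4, takes a point from world to camera coordinates). Camera axes: x right, y up, looking along -z (the intrinsics and any distortion apply to the point x, -y, -z); pixel columns grow to the right and rows downward; lengths in m; the calibration is good to about 2 mm. A picture is of the moment at which its call begins: read the wrist's pose just before it. camera_params takes no time and is no camera call; for the wrist camera it gives the pose at the moment of the call.
- r.sign_off(): hands the job in, once; it reports no verdict.
The state is a dict: "time": time; "joints": joint angles; "qd": joint speeds; "tau": joint torques, N m; "tcp_pos": TCP position; "tcp_rot": TCP orientation; "wrist_force": force on the tool from outside, world axes, zero at the start; "torque": the same for the moment, N m; "finger_gap": opening from 0.0 (shut) to 1.0 (fully open).
Only numpy, scipy, OpenCV 4.12 (cv2) and the standard library are available. Lean on these libraries where they do the work, as an engineer would, in place of code of your own. Each camera call takes 0.05 s, during which the arm holds its last target.

### The job

The yellow jar is to be topped up with cam fittings: stand it fully down in the square jar well of the open drawer, cap still tight, so that the well keeps it from turning. Then unscrew the black cap (anticlockwise seen from above), stop turning as soon as the threads let go, and lift it straight up; finish while still holding the cap in the gripper, level and a couple of centimetres clear above the jar's mouth, with the jar still fully down in its well. Keep the jar upright throughout and leave the other things on the desk where they are.

Things in the scene. Friction and masses are not known exactly. Their poses are not given: they have to be found in the camera images.
- jar: Square yellow plastic jar, loose, 0.18 to 0.3 kg, on the desk left or right of the drawer, cap screwed on tight (104 mm tall with it). Origin: centre of its underside; z up, x and y along its sides. Body 58 x 58 mm, 66 mm high, foot chamfered to 50 mm over the lowest 5 mm. Lift it by the cap or the sides. Standing loose it would turn along with the cap.
- jar_mouth (a point): Centre of the jar's mouth, the neck's top plane, 100 mm above the underside on the jar's axis. Between the square body (up to 66 mm) and the cap's lower edge (74 mm) there is a round shoulder, 54 mm across at 66 mm, 43 mm at 71 mm.
- cap: Black ribbed round screw cap, 35 g, 55 mm across, 30 mm high, open below. Origin: centre of its lower edge, 74 mm above the jar's underside when tight; z up, x towards the yellow pointer on its top (along the jar's x when tight). Unscrews anticlockwise seen from above (positive about z); 0.4 to 0.5 N m breaks it loose, after about 25 degrees it turns easily.
- cap_top (a point): Centre of the cap's flat top, 30 mm above its lower edge. The threads let go after 48 degrees of turn relative to the jar (until then it lifts by 2 mm at most); from 50 to 100 degrees it is free and lifts straight off; from about 105 degrees its lugs run under the next thread and are caught again. Lifted by 26 mm its lower edge is level with the jar's mouth.
- cap_pointer (a point): Outer end of the yellow pointer bar on the cap's top, 24 mm from its axis along the cap's x.
- well (a point): Empty square jar well in the grey insert of the open drawer, front left bay as the robot sees it. Point: centre of its floor, 20 mm above the desk; z up, x into the drawer unit, y to the left, along its sides. 63 x 63 mm, 34 mm deep (mouth 54 mm above the desk): the jar fits in any of four quarter turns, with 2.5 mm of play each side, some 5 degrees of turn.
- tray_handle (a point): Middle of the bar handle of the open drawer (white front, wooden unit), axes as the well's. The drawer front is 73 mm high over the desk, its inner face 63 mm in front of the well's centre; the side wall left of the well is 48 mm off, 74 mm high; the fixed unit, 140 mm high, begins 75 to 113 mm behind the well's centre. It slides only when pushed with over 4 N.
- bowl: Blue ceramic bowl full of silver cam fittings, 110 mm across, 45 mm high; origin: centre of its underside. It stands on the side of the drawer where the jar does not. Leave it.
- pry_bar: Dark steel pry bar lying on the desk, about 245 mm long, 40 mm high at its hook; origin: below its middle, x along it. Leave it.
- runner: White plastic drawer runner lying on the desk, 300 x 36 x 12 mm with a small roller at one end; origin: below its middle, x along it. Leave it.
- level: Compact blue spirit level standing on its base, 160 x 22 x 42 mm; origin: centre of its base, x along it. Leave it.
- driver: Screwdriver with green handle lying on the desk, 190 mm long, 26 mm thick; origin: below its middle, x along it. Leave it.
- pen_cup: White plastic cup of pencils, 72 mm across, pencils up to 180 mm high, at the right side of the desk; origin: centre of its underside. Leave it.

How it is judged:
By the outcome, as a careful person would: the job done as asked, in the order asked, and still so for the second after the job is handed in, while the arm keeps its last pose, push and grip.
It also fails if it takes over 48 s, if anything falls off the work surface, if the arm or the gripper's body presses on something with over 40 N, if the wrist force passes 120 N, or if a joint passes its speed limit or range.

## Working session

There is one attempt and no reset: what is moved stays moved. The work goes in short steps, Python scripts to look and compute and a tool call to move; the robot and the scene stay as the last step left them, time stands still between calls to the robot, and variables do not carry over. Pictures are saved under pics/ and viewed, and the job is handed in when it is done.

Besides the shell and the picture viewer there is one more tool, called after ">>>" by a JSON object that holds its "api" and its "payload". move_arm: Moves the arm, as the interface text tells. Its arguments: {"type":"object","properties":{"motion":{"type":"array"},"newtons":{"type":"number"}},"required":["motion"]}

```bash
mkdir -p pics
python3 - <<'E'
from plant import sensors, vision, r
import cv2, numpy as np, pickle
s=sensors.observe(); print(s)
for n in ["scene","side","wrist"]:
    p=vision.camera_params(n); im,d=vision.camera(n)
    pickle.dump((p,im,d),open(f"pics/{n}0.pkl","wb")); cv2.imwrite(f"pics/{n}0.png",im[:,:,::-1])
    print(n,p)
E
```

```text
{'time': 0.0, 'joints': array([-1.28440086e+00,  2.77141783e-01, -2.78817394e-02,  1.26801237e+00,
       -1.73909669e-05,  1.46740858e+00]), 'qd': array([ 0.00055235,  0.00207726, -0.00139562,  0.00089393,  0.00095453,
       -0.00078546]), 'tau': array([ 2.59026729e-04, -4.45502651e+01,  2.95206642e+01,  1.63052097e-02,
       -1.03103187e-04,  3.70705147e-07]), 'tcp_pos': array([ 0.23737598, -0.57773957,  0.40355342]), 'tcp_rot': array([[ 9.24991519e-01,  3.79987194e-01, -6.49352074e-04],
       [ 3.79987689e-01, -9.24989061e-01,  2.14343274e-03],
       [ 2.13833427e-04, -2.22940290e-03, -9.99997492e-01]]), 'wrist_force': array([ 0.28750466, -0.87117784, -0.41887761]), 'torque': array([ 0.02957717, -0.01057813, -0.01646289]), 'finger_gap': 0.9989108530864594}
scene {'fx': 516.7009036432008, 'fy': 516.7009036432008, 'cx': 273.2892564304383, 'cy': 208.56983734856973, 'D': array([-0.04394076,  0.        ,  0.        ,  0.        ,  0.        ]), 'extrinsics': array([[ 0.8913909 ,  0.45307451,  0.01207309, -0.42501752],
       [-0.29721355,  0.56422041,  0.77027231,  0.12087527],
   
[... 308 characters left out ...]
sics': array([[-0.83114439, -0.55576548,  0.01799238,  0.36580973],
       [ 0.3671349 , -0.52417175,  0.76841131, -0.30488768],
       [-0.41762539,  0.64526638,  0.63970332, -1.25691697],
       [ 0.        ,  0.        ,  0.        ,  1.        ]])}
wrist {'fx': 361.91799450612615, 'fy': 361.91799450612615, 'cx': 280.0805713634553, 'cy': 205.2209980534147, 'D': array([-0.04364279,  0.        ,  0.        ,  0.        ,  0.        ]), 'extrinsics': array([[ 0.37953089, -0.92517607, -0.00235604, -0.62443438],
       [ 0.89350112,  0.36719531, -0.25850211,  0.0334711 ],
       [ 0.24002509,  0.09600441,  0.96600782, -0.37899458],
       [ 0.        ,  0.        ,  0.        ,  1.        ]])}
```

View pics/scene0.png

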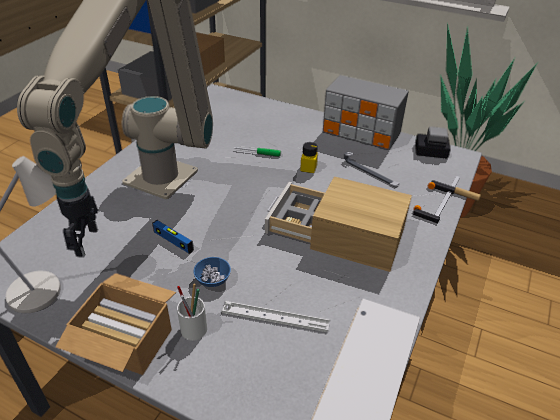

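View pics/side0.png

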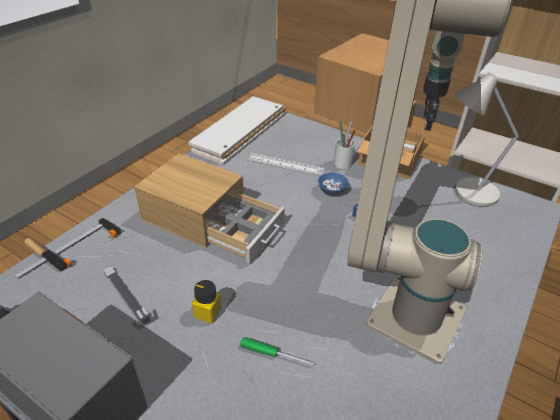

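View pics/wrist0.png

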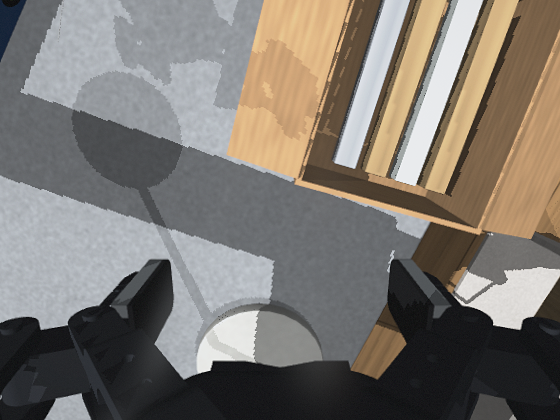

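The jar is left of the drawer: scene (309,158), side (205,300). The drawer is at scene (295,213). The wrist camera still looks at the box on the right. Next I'll work out rough positions.

```bash
cat > h.py <<'E'
import cv2, numpy as np, pickle
def K(p): return np.array([[p['fx'],0,p['cx']],[0,p['fy'],p['cy']],[0,0,1.]])
def cloud(p,d):
    h,w=d.shape; u,v=np.meshgrid(np.arange(w),np.arange(h))
    n=cv2.undistortPoints(np.stack([u,v],-1).reshape(-1,1,2).astype(float),K(p),p['D']).reshape(h,w,2)
    c=np.stack([n[...,0]*d,-n[...,1]*d,-d],-1)
    E=p['extrinsics']; return (c-E[:3,3])@E[:3,:3]
def proj(p,X):
    E=p['extrinsics'];c=np.atleast_2d(X)@E[:3,:3].T+E[:3,3];c=c*[1,-1,-1]
    return cv2.projectPoints(c.reshape(-1,1,3),np.zeros(3),np.zeros(3),K(p),p['D'])[0].reshape(-1,2)
def ray(p,uv,z):
    n=cv2.undistortPoints(np.array(uv,float).reshape(-1,1,2),K(p),p['D']).reshape(-1,2)
    E=p['extrinsics'];o=-E[:3,:3].T@E[:3,3];dd=np.c_[n[:,0],-n[:,1],-np.ones(len(n))]@E[:3,:3]
    return o+dd*((z-o[2])/dd[:,2])[:,None]
def snap(n,tag):
    from plant import vision,sensors
    p=vision.camera_params(n); im,d=vision.camera(n)
    pickle.dump((p,im,d),open(f"pics/{n}{tag}.pkl","wb")); cv2.imwrite(f"pics/{n}{tag}.png",im[:,:,::-1]); return p,im,d
E
python3 - <<'E'
from h import *
for n in ["scene","side"]:
    p,im,d=pickle.load(open(f"pics/{n}0.pkl","rb")); W=cloud(p,d)
    hsv=cv2.cvtColor(im,cv2.COLOR_RGB2HSV)
    m=(hsv[...,0]>20)&(hsv[...,0]<32)&(hsv[...,1]>200)&(d>0)&(W[...,2]<.12)
    nn,l,st,c=cv2.connectedComponentsWithStats(m.astype(np.uint8))
    for i in range(1,nn):
        if st[i,4]>40:
            q=W[l==i]; print(n,c[i],st[i,4],q.min(0),q.max(0),np.median(q,0))
    for uv in ([(309,158),(310,148),(300,213),(308,203),(285,200),(270,222),(212,268),(263,152)] if n=="scene" else [(205,287),(205,305),(240,232),(245,215),(230,235),(262,240),(150,318)]):
        print(n,uv,W[uv[1],uv[0]])
    c={'scene':(220,130,340,260),'side':(170,160,310,330)}[n]
    cv2.imwrite(f"pics/{n}z.png",cv2.resize(im[c[1]:c[3],c[0]:c[2],::-1],None,fx=4.2,fy=4.2,interpolation=cv2.INTER_CUBIC)[:600,:800])
E
```

```text
scene [308.27091633 163.05976096] 251 [0.44905719 0.26979349 0.00139092] [0.50516458 0.3202209  0.08449145] [0.47926641 0.28364982 0.04200993]
scene (309, 158) [0.48051511 0.28512278 0.06464414]
scene (310, 148) [0.47762956 0.29566567 0.10195127]
scene (300, 213) [ 0.57694769 -0.00387377  0.04955797]
scene (308, 203) [0.56812734 0.08409651 0.02564984]
scene (285, 200) [0.49399404 0.05457081 0.03212869]
scene (270, 222) [ 0.51105309 -0.0921488   0.05159429]
scene (212, 268) [ 0.43211464 -0.32102158  0.01189216]
scene (263, 152) [0.27181257 0.31278005 0.01066755]
side [202.45150502 310.61204013] 299 [0.43462884 0.30644745 0.00244552] [0.48847213 0.3432814  0.06941615] [0.45829165 0.33450597 0.04532166]
side (205, 287) [0.46791378 0.30618609 0.10357205]
side (205, 305) [0.45295589 0.32832997 0.06493848]
side (240, 232) [0.57917218 0.02065514 0.01531976]
side (245, 215) [ 0.59779698 -0.03151395  0.04032088]
side (230, 235) [0.58849261 0.05879617 0.02700288]
side (262, 240) [0.4794629  0.0397748  0.05077961]
side (150, 318) [ 0.58347671  0.4066267  -0.00138927]
```

View pics/scenez.png

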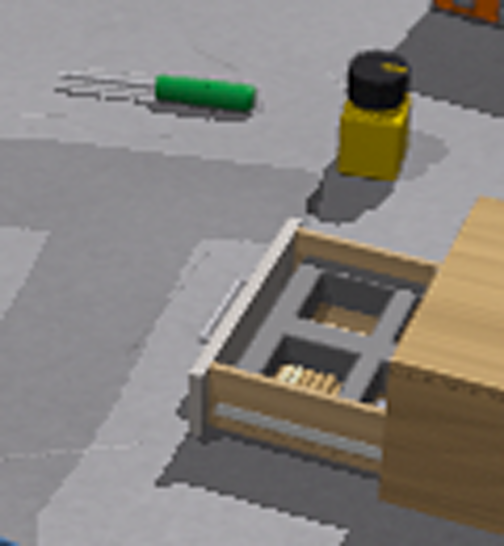

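View pics/sidez.png

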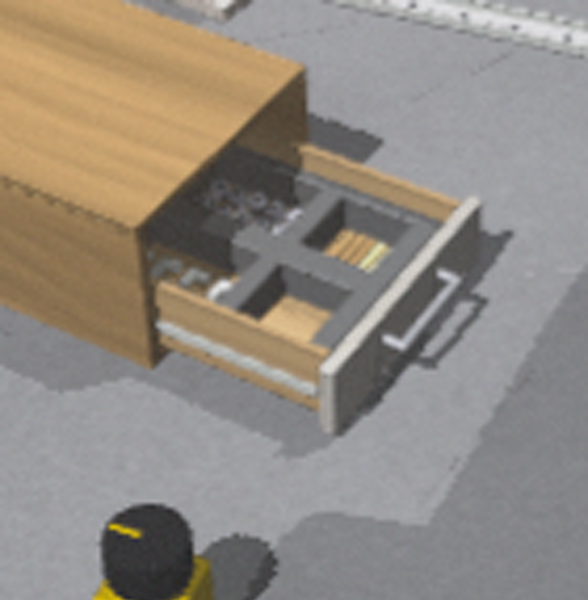

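>>> {"api": "move_arm", "payload": {"motion": [[0,0.03,-0.0344,-0.0042,0],[0,0.03,-0.0344,-0.0042,0],[0,0.03,-0.0344,-0.0042,0],[0,0.03,-0.0344,-0.0042,0],[0,0.03,-0.0344,-0.0042,0],[0,0.03,-0.0344,-0.0042,0],[0,0.03,-0.0344,-0.0042,0],[0,0.03,-0.0344,-0.0042,0],[0,0.03,-0.0344,-0.0042,0],[0,0.03,-0.0344,-0.0042,0]]}}

```text
time: 1.4
tcp_pos: [0.3843, -0.1444, 0.4467]
tcp_rot: [[0.925, 0.38, 0.0], [0.38, -0.925, 0.0], [0.0, 0.0, -1.0]]
wrist_force: [0.8, 0.9, 0.1]
finger_gap: 1.002
```

>>> {"api": "move_arm", "payload": {"motion": [[0,0.03,-0.0344,-0.0042,0],[0,0.03,-0.0344,-0.0042,0],[0,0.03,-0.0344,-0.0042,0],[0,0.03,-0.0344,-0.0042,0],[0,0.03,-0.0344,-0.0042,0],[0,0.03,-0.0344,-0.0042,0],[0,0.03,-0.0344,-0.0042,0],[0,0.03,-0.0344,-0.0042,0]]}}

```text
time: 2.4
tcp_pos: [0.5018, 0.2014, 0.4801]
tcp_rot: [[0.925, 0.38, -0.0], [0.38, -0.925, -0.0], [-0.001, 0.0, -1.0]]
wrist_force: [0.7, -1.1, 0.4]
finger_gap: 0.999
```

>>> {"api": "move_arm", "payload": {"motion": [[0,0,0,0,-9.7],[0,0,0,0,-9.7],[0,0,0,0,-9.7],[0,0,0,0,-9.7],[0,0,0,0,-9.7],[0,0,0,0,-9.7],[0,0,0,0,-9.7],[0,0,0,0,0],[0,0,0,0,0]]}}

```text
time: 3.52
tcp_pos: [0.5016, 0.1998, 0.4801]
tcp_rot: [[-0.002, 1.0, -0.0], [1.0, 0.002, -0.0], [-0.0, -0.0, -1.0]]
wrist_force: [0.3, 0.5, -0.1]
finger_gap: 1.002
```

Run:
```python
from h import *
from plant import sensors
s=sensors.observe(); print(s['joints'],s['tcp_pos'],s['tcp_rot'],s['wrist_force'],s['torque'])
snap("wrist","1")
```

```text
[ 2.59356621e-01  9.45541466e-02 -8.91391580e-02  1.38754856e+00
 -1.29415715e-05  1.82842211e+00] [0.50161198 0.19982434 0.48010126] [[-1.73086996e-03  9.99998411e-01 -4.27315128e-04]
 [ 9.99998494e-01  1.73081594e-03 -1.26770075e-04]
 [-1.26030269e-04 -4.27533907e-04 -9.99999901e-01]] [ 0.28175268  0.528003   -0.14136557] [-0.02445457 -0.0088794   0.00944396]
```

View pics/wrist1.png

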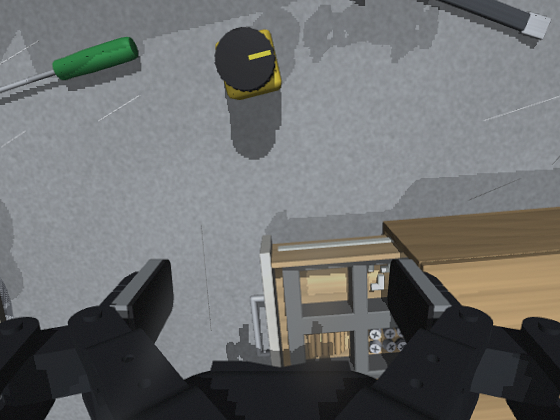

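The cap top is near (245,58), with its pointer running right to about (270,55). The well mouth spans roughly columns 300–349 and rows 265–315. Now I'll measure both precisely.

Run:
```python
from h import *
p,im,d=pickle.load(open("pics/wrist1.pkl","rb")); W=cloud(p,d)
hsv=cv2.cvtColor(im,cv2.COLOR_RGB2HSV)
roi=np.zeros(d.shape,bool); roi[15:110,200:300]=1
top=roi&(W[...,2]>.096)&(W[...,2]<.115)
q=W[top]; print("top",len(q),np.median(q[:,2]),q.min(0),q.max(0),(q.min(0)+q.max(0))/2, q.mean(0))
c,rad=cv2.minEnclosingCircle(np.ascontiguousarray(q[:,:2].astype(np.float32)));print(c,rad)
y=roi&(hsv[...,0]>20)&(hsv[...,0]<34)&(hsv[...,1]>150)&(hsv[...,2]>60)
pt=y&top; uv=np.argwhere(pt)[:,::-1]; R=ray(p,uv,.104)
m=R.mean(0); e=np.linalg.svd(R-m)[2][0]; print("pointer n",len(R),m,"yaw",np.degrees(np.arctan2(e[1],e[0])),R[:,0].min(),R[:,0].max(), "center->mean yaw",np.degrees(np.arctan2(m[1]-c[1],m[0]-c[0])))
cv2.imwrite("pics/jz.png",cv2.resize(im[15:110,200:300,::-1],None,fx=6,fy=6,interpolation=cv2.INTER_CUBIC))
cv2.imwrite("pics/wz.png",cv2.resize(im[235:365,240:420,::-1],None,fx=4.4,fy=4.4,interpolation=cv2.INTER_CUBIC))
# well insert plane
for uv in [(292,290),(357,290),(325,320),(325,262),(325,288),(325,280),(267,300),(330,245),(300,242),(370,242)]: print(uv,W[uv[1],uv[0]])
```

```text
top 3024 0.10477844984471685 [0.44165562 0.28108584 0.09605482] [0.49698744 0.33517686 0.10754067] [0.46932153 0.30813135 0.10179775] [0.46966292 0.30821012 0.10469096]
(0.46943017840385437, 0.3079461455345154) 0.02814260497689247
pointer n 110 [0.48316945 0.31180918 0.104     ] yaw -165.7879361078205 0.4453330802535149 0.4970180597707262 center->mean yaw 15.704258055712478
(292, 290) [0.51634485 0.05206953 0.05389437]
(357, 290) [0.59518046 0.05217589 0.05435304]
(325, 320) [0.55779041 0.01086954 0.05439928]
(325, 262) [0.55235996 0.09769263 0.07386407]
(325, 288) [0.56076662 0.03746496 0.02132933]
(325, 280) [0.5606278  0.04800142 0.0193505 ]
(267, 300) [0.48671803 0.04976574 0.07367856]
(330, 245) [0.56202998 0.10542118 0.0412905 ]
(300, 242) [0.52728226 0.09965261 0.01599764]
(370, 242) [0.61054823 0.10875118 0.04001004]
```

View pics/jz.png

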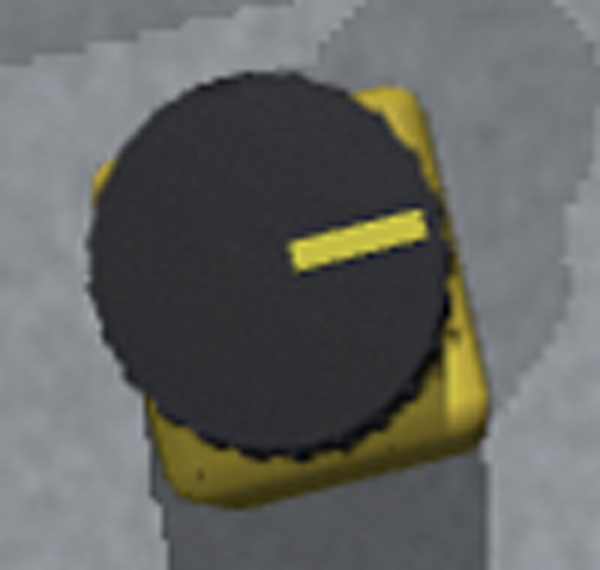

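View pics/wz.png

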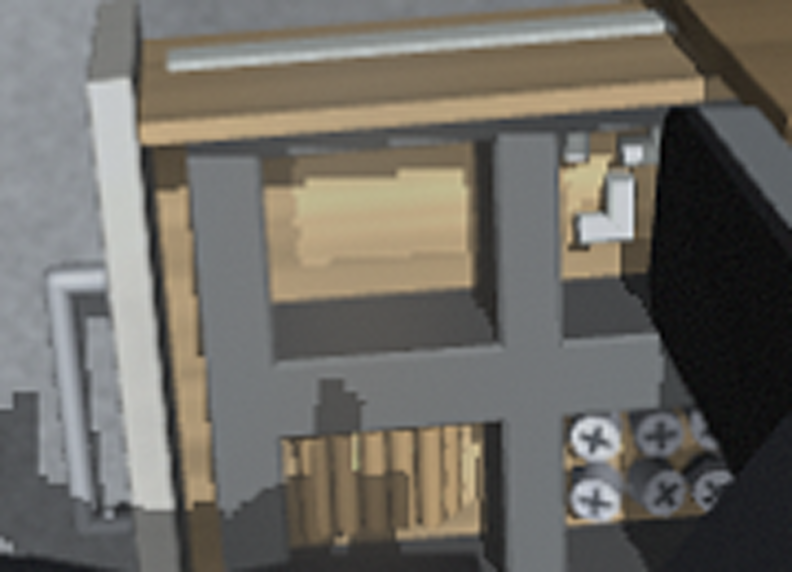

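Run:
```python
from h import *
p,im,d=pickle.load(open("pics/wrist1.pkl","rb")); W=cloud(p,d)
f=lambda a,s,ox,oy:[((x+.5)/s-.5+ox,(y+.5)/s-.5+oy) for x,y in a]
ang=lambda A,B:np.degrees(np.arctan2(*(B-A)[1::-1]))
P=ray(p,f([(293,257),(427,222)],6,200,15),.104);print("pointer",P,ang(*P))
P=ray(p,f([(240,508),(470,445)],6,200,15),.03);print("body front edge",ang(*P))
P=ray(p,f([(425,110),(487,390)],6,200,15),.066);print("body right edge",ang(*P))
P=ray(p,f([(275,360),(500,345),(262,155),(496,140)],4.4,240,235),.054);print("well mouth",P,ang(P[0],P[1]),ang(P[0],P[2]),ang(P[1],P[3]))
P=ray(p,f([(125,80),(172,480)],4.4,240,235),.073);print("front inner",P,ang(*P))
P=ray(p,f([(145,140),(700,97)],4.4,240,235),.074);print("wall",P,ang(*P))
# classify insert top mask by depth -> height map around
m=(W[...,2]>.049)&(W[...,2]<.059); q=W[m]; q=q[(q[:,0]>.45)&(q[:,0]<.65)&(q[:,1]>-.05)&(q[:,1]<.12)]
# rasterize
g=np.zeros((170,200),np.uint8); g[((.12-q[:,1])*1000).astype(int),((q[:,0]-.45)*1000).astype(int)]=255
cv2.imwrite("pics/ins.png",cv2.resize(g,None,fx=4,fy=4,interpolation=0))
```

```text
pointer [[0.47316403 0.30915543 0.104     ]
 [0.49323561 0.31408053 0.104     ]] 13.786670574337943
body front edge 14.726356763722613
body right edge -76.90890033210266
well mouth [[0.52926006 0.01572033 0.054     ]
 [0.59253477 0.02033038 0.054     ]
 [0.52459408 0.07876615 0.054     ]
 [0.58783338 0.0831191  0.054     ]] 4.167078051900168 94.23270619595141 94.28210719929282
front inner [[ 0.48835231  0.10842895  0.073     ]
 [ 0.50030903 -0.00992843  0.073     ]] -84.23142474127287
wall [[0.49338239 0.09232276 0.074     ]
 [0.63518613 0.10406281 0.074     ]] 4.732772761107755
```

View pics/ins.png

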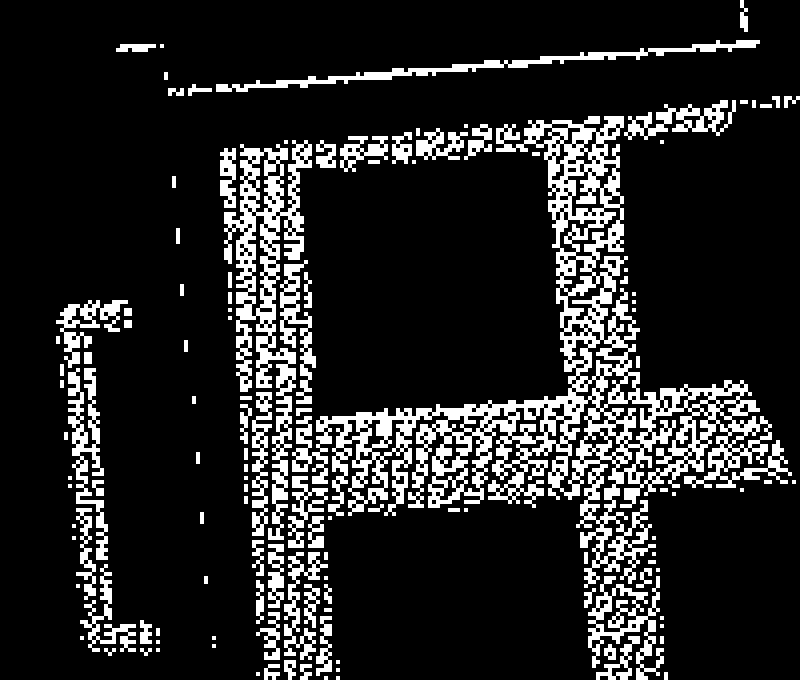

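>>> {"api": "move_arm", "payload": {"motion": [[0,0.036,-0.0107,0.03,0],[0,0.036,-0.0107,0.03,0],[0,0.036,-0.0107,0.03,0],[0,0,0,0.03,0],[0,0,0,0.03,0],[0,0,0,0.02,0],[0,0,0,0,0],[0,0,0,0,0]]}}

```text
time: 4.58
tcp_pos: [0.4696, 0.3079, 0.3112]
tcp_rot: [[-0.003, 1.0, 0.001], [1.0, 0.003, 0.001], [0.001, 0.001, -1.0]]
wrist_force: [0.9, -0.2, 0.1]
finger_gap: 0.996
```

Run:
```python
from h import *
from plant import sensors
s=sensors.observe(); print(s['joints'],s['tcp_pos'],s['wrist_force'],s['torque'])
snap("wrist","2")
```

```text
[ 4.65206029e-01  2.31198886e-01 -2.91384178e-01  1.04693352e+00
  2.89718584e-05  2.03254579e+00] [0.46957372 0.30787565 0.31119641] [ 0.91669909 -0.21130101  0.13373882] [ 0.03108371  0.05163348 -0.01634457]
```

View pics/wrist2.png

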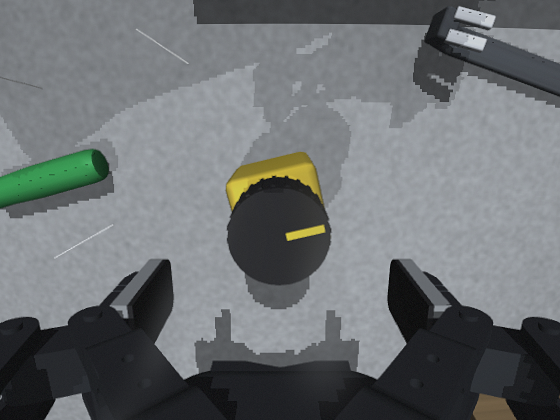

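The cap, at (279,236), sits centred between the fingers. I'll re-measure from here.

Run:
```python
from h import *
p,im,d=pickle.load(open("pics/wrist2.pkl","rb")); W=cloud(p,d)
hsv=cv2.cvtColor(im,cv2.COLOR_RGB2HSV)
top=(W[...,2]>.097)&(W[...,2]<.112);top[:,:220]=0;top[:,340:]=0;top[295:]=0
q=W[top];print(np.median(q[:,2]),cv2.minEnclosingCircle(np.ascontiguousarray(q[:,:2].astype(np.float32))))
uv=np.argwhere(top&(hsv[...,0]>20)&(hsv[...,0]<34)&(hsv[...,1]>130)&(hsv[...,2]>90))[:,::-1]
uv=uv[(uv[:,1]>222)&(uv[:,0]>280)]
R=ray(p,uv,.104);m=R.mean(0);e=np.linalg.svd(R-m)[2][0];print(len(R),m,np.degrees(np.arctan(e[1]/e[0])))
y=(hsv[...,0]>20)&(hsv[...,0]<34)&(hsv[...,1]>130)&(W[...,2]>.058)&(W[...,2]<.072);y[:,:220]=0;y[:,340:]=0
q=W[y];hull=cv2.convexHull(np.ascontiguousarray(q[:,:2].astype(np.float32)))
print(len(q),cv2.minAreaRect(hull))
```

```text
0.10478729396133785 ((0.4694347083568573, 0.3080834150314331), 0.027897421270608902)
316 [0.48266706 0.31087682 0.104     ] 13.512057237521875
1483 ((0.4657180607318878, 0.3267471194267273), (0.05882693827152252, 0.026113014668226242), 4.8078227043151855)
```

>>> {"api": "move_arm", "payload": {"motion": [[0,0,0,0.03,0],[0,0,0,0.025,0],[0,0,0,0.013,0],[0,0,0,0,0],[1,0,0,0,0],[1,0,0,0,0],[1,0,0,0,0],[1,0,0,0,0],[1,0,0,0,0],[1,0,0,0,0]], "newtons": 75}}

```text
time: 5.88
tcp_pos: [0.4695, 0.308, 0.244]
tcp_rot: [[-0.004, 1.0, 0.002], [1.0, 0.004, 0.001], [0.001, 0.002, -1.0]]
wrist_force: [-2.4, -0.3, 5.8]
finger_gap: 0.63
```

>>> {"api": "move_arm", "payload": {"motion": [[1,0,0,-0.01,0],[1,0,0,-0.025,0],[1,0,0,-0.035,0],[1,0,0,-0.035,0],[1,0,0,0,0],[1,0,0,0,0]]}}

```text
time: 6.62
tcp_pos: [0.4686, 0.3074, 0.3463]
tcp_rot: [[-0.004, 1.0, -0.002], [1.0, 0.004, -0.001], [-0.001, -0.002, -1.0]]
wrist_force: [-1.2, -0.2, -3.8]
finger_gap: 0.628
```

Run:
```python
from h import *
from plant import sensors
s=sensors.observe(); print(s['joints'],s['tcp_pos'],s['tcp_rot'],s['wrist_force'],s['torque'],s['finger_gap'])
snap("wrist","3");snap("side","3")
```

```text
[ 4.65248186e-01  2.01450852e-01 -2.49342889e-01  1.12171533e+00
 -3.11932264e-05  2.03202313e+00] [0.46861384 0.30741217 0.34627247] [[-4.02199502e-03  9.99990762e-01 -1.51670227e-03]
 [ 9.99991600e-01  4.02079064e-03 -7.96291131e-04]
 [-7.90185432e-04 -1.51989221e-03 -9.99998533e-01]] [-1.17842501 -0.24926304 -3.84635813] [-0.06089419 -0.00474144  0.02045339] 0.6277578402313998
```

View pics/wrist3.png

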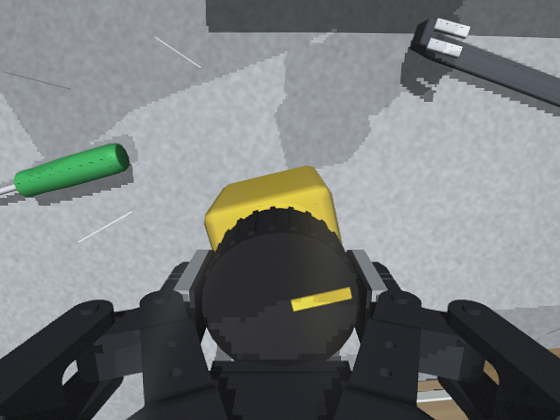

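View pics/side3.png

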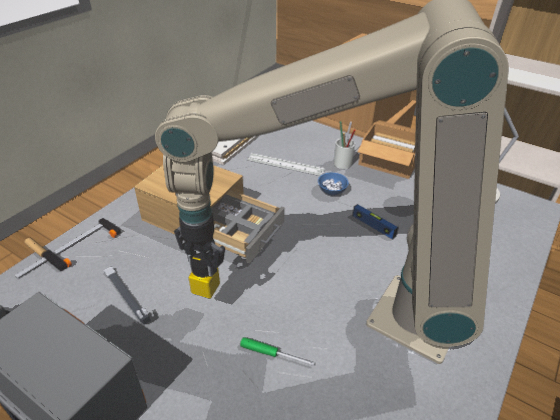

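```bash
cat > capm.py <<'E'
from h import *
def cap(tag,ztop,col=(200,365),rows=(215,362)):
    p,im,d=pickle.load(open(f"pics/wrist{tag}.pkl","rb")); W=cloud(p,d)
    hsv=cv2.cvtColor(im,cv2.COLOR_RGB2HSV)
    top=np.zeros(d.shape,bool);top[rows[0]:rows[1],col[0]:col[1]]=1
    top&=abs(W[...,2]-ztop)<.006
    q=W[top];
    y=top&(hsv[...,0]>20)&(hsv[...,0]<34)&(hsv[...,1]>130)&(hsv[...,2]>90)
    n,l,st,c=cv2.connectedComponentsWithStats(y.astype(np.uint8)); i=1+np.argmax(st[1:,4])
    zt=np.median(q[:,2]); uv=np.argwhere(l==i)[:,::-1];R=ray(p,uv,zt);m=R.mean(0);e=np.linalg.svd(R-m)[2][0]
    # plane fit
    A=np.c_[q[:,:2]-q[:,:2].mean(0),np.ones(len(q))];k=np.linalg.lstsq(A,q[:,2],rcond=None)[0]
    print("top z",zt,"slope deg",np.degrees(k[:2]),"pointer n",len(R),"mid",m,"axis deg",np.degrees(np.arctan(e[1]/e[0])), "circle",cv2.minEnclosingCircle(np.ascontiguousarray(q[:,:2].astype(np.float32))))
    a=np.arctan(e[1]/e[0]); print("center est from pointer", m[:2]-.0137*np.array([np.cos(a),np.sin(a)]))
E
python3 - <<'E'
from capm import *
cap(2,.104,(220,340),(180,295)); cap(3,.206)
E
```

```text
top z 0.10479064048962955 slope deg [ 0.116226   -0.72652788] pointer n 316 mid [0.48260794 0.31115291 0.10479064] axis deg 13.512057237521855 circle ((0.4694347083568573, 0.3080834150314331), 0.027897421270608902)
center est from pointer [0.46928715 0.3079519 ]
top z 0.20695070491477402 slope deg [-0.11270651 -1.47960636] pointer n 735 mid [0.48219856 0.31033599 0.2069507 ] axis deg 14.059363151601719 circle ((0.4691483974456787, 0.3072037398815155), 0.03038143925368786)
center est from pointer [0.46890895 0.30700789]
```

>>> {"api": "move_arm", "payload": {"motion": [[1,-0.0323,0.0111,0,0],[1,-0.0323,0.0111,0,0],[1,-0.0323,0.0111,0,0],[1,-0.0323,0.0111,0,0],[1,-0.0323,0.0111,0,0],[1,-0.0323,0.0111,0,0],[1,-0.0323,0.0111,0,0],[1,-0.0323,0.0111,0,0],[1,0,0,0,4.8],[1,0,0,0,4.8],[1,0,0,0,0],[1,0,0,0,0]]}}

```text
time: 8.22
tcp_pos: [0.5587, 0.0498, 0.3463]
tcp_rot: [[0.161, 0.987, -0.002], [0.987, -0.161, 0.0], [-0.0, -0.002, -1.0]]
wrist_force: [-0.2, 0.1, -2.8]
finger_gap: 0.629
```

Run:
```python
from h import *
from plant import sensors
s=sensors.observe(); print(s['joints'],s['tcp_pos'],s['tcp_rot'],s['wrist_force'],s['torque'],s['finger_gap'])
snap("wrist","4")
from capm import *
cap(4,.206)
```

```text
[-2.64211075e-02  2.02183663e-01 -2.48317836e-01  1.12209138e+00
  8.69453180e-06  1.70650286e+00] [0.55866701 0.04975951 0.34632273] [[ 1.61418103e-01  9.86884477e-01 -1.79569389e-03]
 [ 9.86886083e-01 -1.61418263e-01  5.61528316e-05]
 [-2.34441431e-04 -1.78120939e-03 -9.99998386e-01]] [-0.21070173  0.11170068 -2.76414125] [ 0.02027499 -0.03589997  0.03838153] 0.629402266520525
top z 0.20697906514004116 slope deg [-0.41187895 -1.44359077] pointer n 737 mid [0.57268777 0.05050298 0.20697907] axis deg 4.558817331712288 circle ((0.5592697262763977, 0.048986632376909256), 0.030848128721117973)
center est from pointer [0.55903111 0.04941407]
```

View pics/wrist4.png

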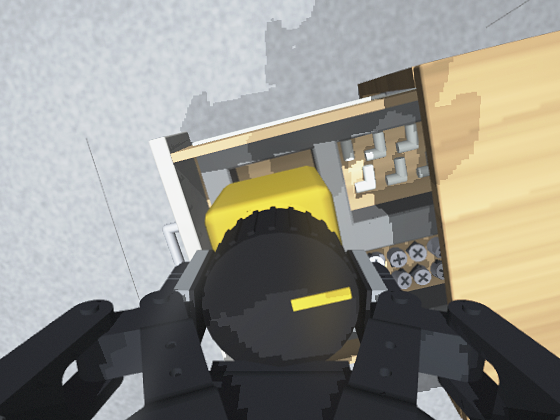

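Run:
```python
from h import *
p,im,d=pickle.load(open("pics/wrist4.pkl","rb"))
a=np.radians(4.2);R=np.array([[np.cos(a),-np.sin(a)],[np.sin(a),np.cos(a)]])
sq=np.array([[1,1],[-1,1],[-1,-1],[1,-1]])
o=cv2.resize(im[...,::-1],None,fx=4,fy=4,interpolation=cv2.INTER_CUBIC)
W=sq*.0315@R.T+[.5586,.0495]
P=proj(p,np.c_[W,np.full(4,.054)]);cv2.polylines(o,[((P+.5)*4).astype(int)],1,(0,0,255),1)
W=sq*.029@R.T+[.5589,.0494]
P=proj(p,np.c_[W,np.full(4,.1683)]);cv2.polylines(o,[((P+.5)*4).astype(int)],1,(255,0,0),1)
cv2.imwrite("pics/ov4.png",o[480:1080,720:1520])
```

```text
(no output)
```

View pics/ov4.png

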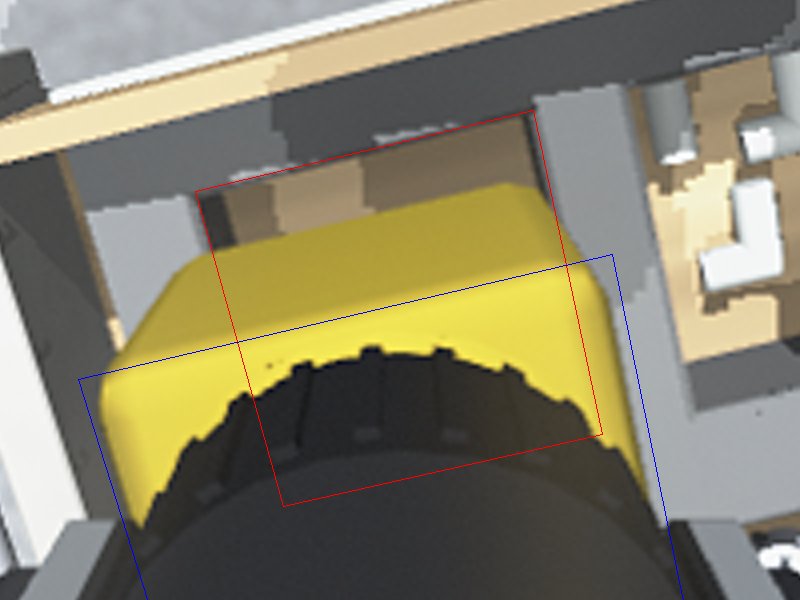

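Overlay check: the predicted well outline (red) matches the image, and the jar (blue) is aligned with it. Lowering now.

>>> {"api": "move_arm", "payload": {"motion": [[1,0,0,0.02,0],[1,0,0,0.02,0],[1,0,0,0.015,0],[1,0,0,0.01,0],[1,0,0,0.005,0],[1,0,0,0,0]]}}

```text
time: 9.02
tcp_pos: [0.5591, 0.0497, 0.2773]
tcp_rot: [[0.163, 0.987, -0.0], [0.987, -0.163, -0.0], [-0.0, -0.0, -1.0]]
wrist_force: [-0.1, 0.2, -3.3]
finger_gap: 0.629
```

>>> {"api": "move_arm", "payload": {"motion": [[1,0,0,0.005,0],[1,0,0,0.004,0],[1,0,0,0.003,0],[1,0,0,0,0]]}}

```text
time: 9.52
tcp_pos: [0.5588, 0.0497, 0.265]
tcp_rot: [[0.163, 0.987, -0.001], [0.987, -0.163, 0.0], [-0.0, -0.001, -1.0]]
wrist_force: [-0.5, -0.1, -3.3]
finger_gap: 0.629
```

>>> {"api": "move_arm", "payload": {"motion": [[1,0,0,0.001,0],[1,0,0,0.001,0],[1,0,0,0,0],[1,0,0,0,0]]}}

```text
time: 10.02
tcp_pos: [0.5593, 0.0496, 0.2641]
tcp_rot: [[0.163, 0.987, 0.001], [0.987, -0.163, -0.0], [-0.0, 0.001, -1.0]]
wrist_force: [-1.1, -0.5, 4.4]
finger_gap: 0.631
```

>>> {"api": "move_arm", "payload": {"motion": [[1,0,0,0,-4],[1,0,0,0,-4],[1,0,0,0,-4],[1,0,0,0,0]], "newtons": 90}}

```text
time: 10.52
tcp_pos: [0.5598, 0.0496, 0.2641]
tcp_rot: [[-0.045, 0.999, 0.003], [0.999, 0.045, -0.0], [-0.0, 0.003, -1.0]]
wrist_force: [0.2, -0.7, 3.1]
finger_gap: 0.628
```

Run:
```python
from h import *
from plant import sensors
s=sensors.observe(); print(s['joints'],s['tcp_pos'],s['tcp_rot'][:,0],s['wrist_force'],s['torque'],s['finger_gap'])
R=s['tcp_rot'];print(np.degrees(np.arctan2(R[1,0],R[0,0])))
snap("wrist","5")
from capm import *
cap(5,.124)
```

```text
[-2.66142885e-02  2.77716630e-01 -3.41774244e-01  9.48763859e-01
 -8.97666927e-05  1.49888045e+00] [0.55979476 0.04961021 0.26407865] [-4.52856359e-02  9.98974042e-01 -2.72157626e-04] [ 0.15154232 -0.7333978   3.10643646] [-0.1182158  -0.08798177  0.09125854] 0.6278853624272094
92.59556357786184
top z 0.12471424860545227 slope deg [ 0.14819296 -1.36539697] pointer n 738 mid [0.57382833 0.05316318 0.12471425] axis deg 16.427411611461967 circle ((0.5609797239303589, 0.04927828907966614), 0.03066149912774563)
center est from pointer [0.56068759 0.04928881]
```

View pics/wrist5.png

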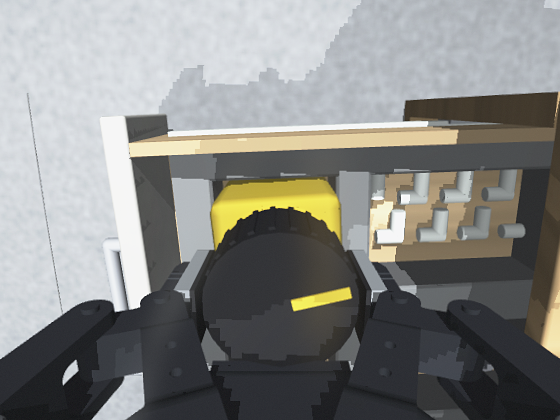

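Run:
```python
from h import *
p,im,d=pickle.load(open("pics/wrist5.pkl","rb"))
o=cv2.resize(im[160:270,170:380,::-1],None,fx=3.8,fy=3.8,interpolation=cv2.INTER_CUBIC)
def sq(c,h,yaw,z,col):
    a=np.radians(yaw);R=np.array([[np.cos(a),-np.sin(a)],[np.sin(a),np.cos(a)]])
    W=np.array([[1,1],[-1,1],[-1,-1],[1,-1]])*h@R.T+c
    P=proj(p,np.c_[W,np.full(4,z)]);cv2.polylines(o,[((P+.5-[170,160])*3.8).astype(int)],1,col,1)
sq([.5586,.0495],.0315,4.2,.054,(0,0,255))
sq([.5598,.0495],.029,4.2,.086,(255,0,0)); sq([.5598,.0495],.029,8.5,.086,(0,255,0)); sq([.5598,.0495],.029,16,.086,(255,0,255))
cv2.imwrite("pics/ov5.png",o)
```

```text
(no output)
```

View pics/ov5.png

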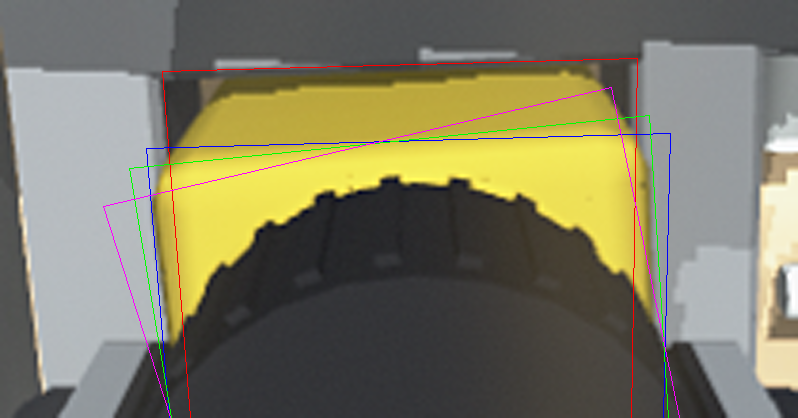

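>>> {"api": "move_arm", "payload": {"motion": [[1,0,0,-0.0002,-5],[1,0,0,-0.0002,-5],[1,0,0,-0.0002,-5],[1,0,0,-0.0002,-5]]}}

```text
time: 11.08
tcp_pos: [0.5594, 0.0497, 0.2643]
tcp_rot: [[-0.386, 0.922, 0.001], [0.922, 0.386, 0.0], [-0.0, 0.001, -1.0]]
wrist_force: [-0.6, 0.5, 1.8]
finger_gap: 0.628
```

Run:
```python
from h import *
from plant import sensors
s=sensors.observe(); print(s['tcp_pos'],s['wrist_force'],s['torque'],s['finger_gap'])
R=s['tcp_rot'];print(np.degrees(np.arctan2(R[1,0],R[0,0])))
```

```text
[0.55941243 0.04972736 0.26428188] [-0.60269987  0.49598173  1.78709058] [-0.06479943 -0.10553792 -0.01810666] 0.6276543219352845
112.73334408081399
```

>>> {"api": "move_arm", "payload": {"motion": [[1,0,0,-0.0002,-5],[1,0,0,-0.0002,-5],[1,0,0,-0.0002,-5],[1,0,0,-0.0001,-5],[1,0,0,-0.0001,-3],[1,0,0,0,0],[1,0,0,0,0]]}}

```text
time: 11.95
tcp_pos: [0.5589, 0.0497, 0.2646]
tcp_rot: [[-0.714, 0.7, -0.0], [0.7, 0.714, 0.0], [0.001, -0.0, -1.0]]
wrist_force: [0.9, 0.3, -0.7]
finger_gap: 0.628
```

Run:
```python
from h import *
from plant import sensors
s=sensors.observe(); print(s['tcp_pos'],s['wrist_force'],s['torque'],s['finger_gap'])
R=s['tcp_rot'];print(np.degrees(np.arctan2(R[1,0],R[0,0])))
snap("wrist","6")
from capm import *
cap(6,.125)
```

```text
[0.55885821 0.04971973 0.26459906] [ 0.94010341  0.25609915 -0.65910367] [-0.0413549  -0.01198633  0.02461328] 0.6279197378363693
135.56948399744957
top z 0.12525774331030912 slope deg [ 0.84627586 -0.8968929 ] pointer n 706 mid [0.56575406 0.06136556 0.12525774] axis deg 59.7226616433198 circle ((0.559033989906311, 0.05003061145544052), 0.03036852367222309)
center est from pointer [0.55884671 0.0495343 ]
```

View pics/wrist6.png

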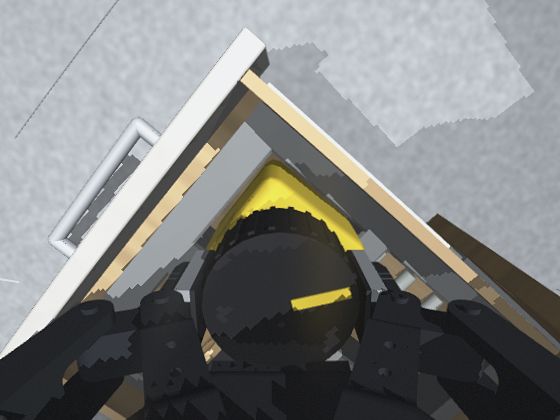

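Run:
```python
from h import *
p,im,d=pickle.load(open("pics/wrist6.pkl","rb"))
o=cv2.resize(im[130:280,180:390,::-1],None,fx=3.8,fy=3.8,interpolation=cv2.INTER_CUBIC)
def sq(c,h,yaw,z,col):
    a=np.radians(yaw);R=np.array([[np.cos(a),-np.sin(a)],[np.sin(a),np.cos(a)]])
    W=np.array([[1,1],[-1,1],[-1,-1],[1,-1]])*h@R.T+c
    P=proj(p,np.c_[W,np.full(4,z)]);cv2.polylines(o,[((P+.5-[180,130])*3.8).astype(int)],1,col,1)
sq([.5586,.0495],.0315,4.2,.054,(0,0,255))
sq([.5588,.0495],.029,4.2,.086,(255,0,0)); sq([.5588,.0495],.029,9,.086,(0,255,0))
cv2.imwrite("pics/ov6.png",o)
```

```text
(no output)
```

View pics/ov6.png

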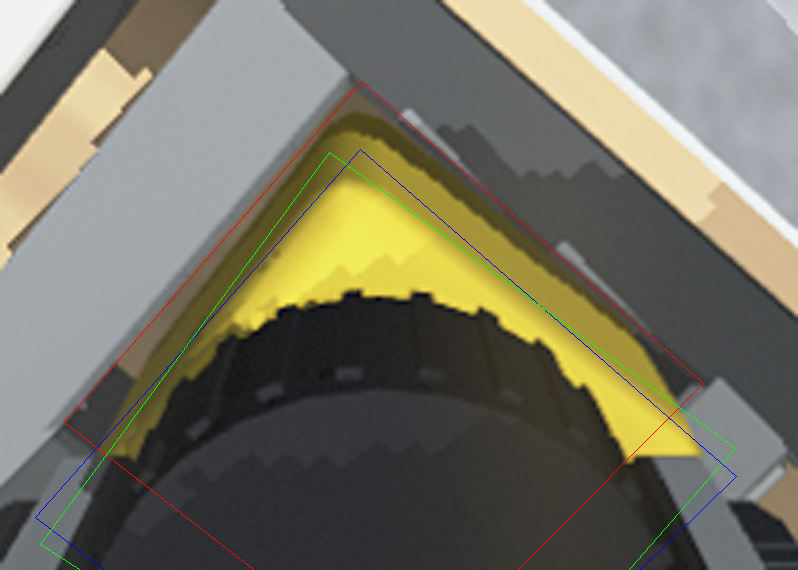

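>>> {"api": "move_arm", "payload": {"motion": [[1,0,0,-0.0002,-3],[1,0,0,0,0],[1,0,0,-0.001,0],[1,0,0,-0.001,0],[1,0,0,-0.001,0],[1,0,0,0,0]]}}

```text
time: 12.75
tcp_pos: [0.5591, 0.0497, 0.2683]
tcp_rot: [[-0.75, 0.661, 0.0], [0.661, 0.75, -0.0], [-0.0, 0.0, -1.0]]
wrist_force: [0.1, 0.3, -0.6]
finger_gap: 0.625
```

Run:
```python
from h import *
from plant import sensors
s=sensors.observe(); print(s['tcp_pos'],s['wrist_force'],s['torque'],s['finger_gap'])
R=s['tcp_rot'];print(np.degrees(np.arctan2(R[1,0],R[0,0])))
snap("wrist","7")
```

```text
[0.55908036 0.04966656 0.26825424] [ 0.08247428  0.25129397 -0.58030755] [ 0.00706507 -0.00069188 -0.00502918] 0.624846651110393
138.6266488951586
```

View pics/wrist7.png

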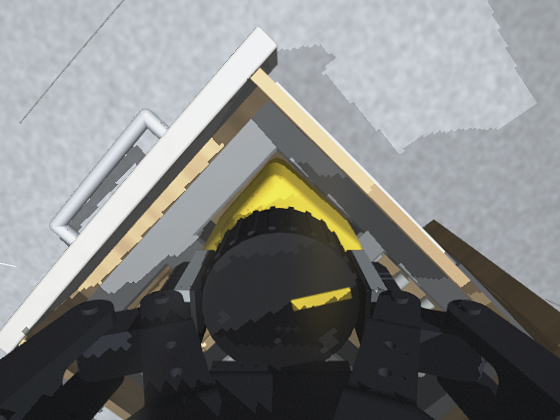

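Only the cap's weight (about 0.5 N) is on the wrist, so the threads have let go. Lifting straight up.

>>> {"api": "move_arm", "payload": {"motion": [[1,0,0,-0.004,0],[1,0,0,-0.006,0],[1,0,0,-0.008,0],[1,0,0,-0.008,0],[1,0,0,-0.008,0],[1,0,0,-0.006,0],[1,0,0,-0.003,0],[1,0,0,0,0],[1,0,0,0,0]]}}

```text
time: 13.92
tcp_pos: [0.5588, 0.0497, 0.3108]
tcp_rot: [[-0.75, 0.661, -0.001], [0.661, 0.75, 0.0], [0.001, -0.0, -1.0]]
wrist_force: [0.2, 0.2, -0.3]
finger_gap: 0.626
```

Run:
```python
from h import *
from plant import sensors
s=sensors.observe(); print(s['tcp_pos'],s['tcp_rot'],s['wrist_force'],s['torque'],s['finger_gap'])
snap("wrist","8")
from capm import *
cap(8,.171)
for n in ["side","scene"]:
    p,im,d=snap(n,"8"); u,v=proj(p,[.5586,.0495,.11])[0].astype(int); print(n,u,v)
    cv2.imwrite(f"pics/{n}8z.png",cv2.resize(im[v-60:v+60,u-70:u+70,::-1],None,fx=5,fy=5,interpolation=cv2.INTER_CUBIC))
```

```text
[0.55882681 0.04966904 0.3107884 ] [[-7.50479433e-01  6.60893468e-01 -6.67350600e-04]
 [ 6.60893596e-01  7.50479616e-01  3.76144694e-05]
 [ 5.25692179e-04 -4.12818852e-04 -9.99999777e-01]] [ 0.2476898   0.24646721 -0.25883669] [ 0.03267856 -0.0240008   0.03431155] 0.6264121409509764
top z 0.17144240989958517 slope deg [ 0.94824244 -0.89243824] pointer n 703 mid [0.5650547  0.0615787  0.17144241] axis deg 62.5944395332685 circle ((0.5588194727897644, 0.049921680241823196), 0.030551817268133163)
center est from pointer [0.55874879 0.04941624]
side 238 217
scene 302 188
```

View pics/wrist8.png

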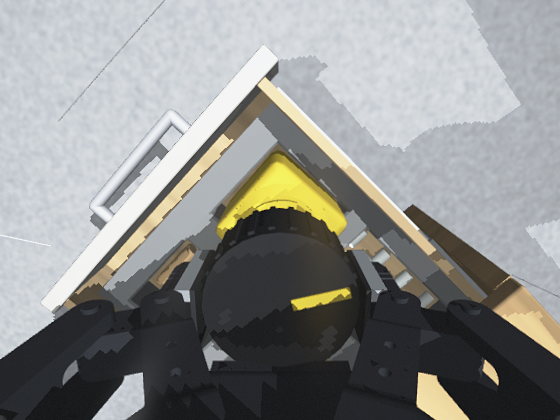

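View pics/side8z.png

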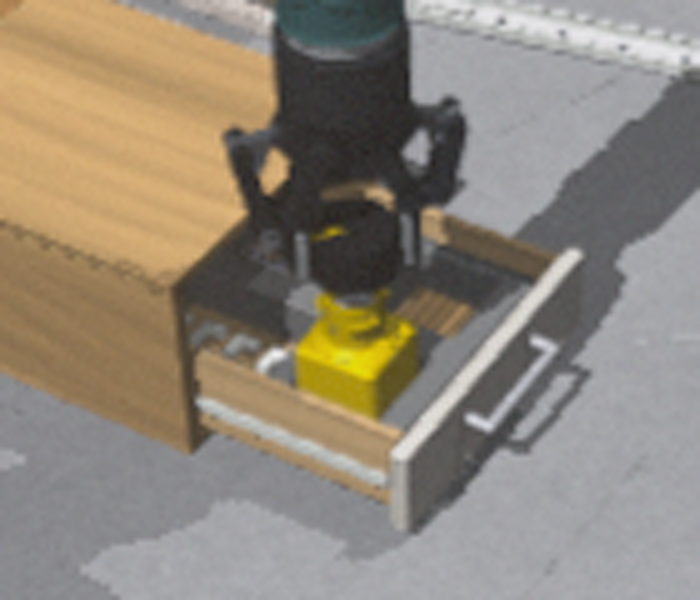

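View pics/scene8z.png

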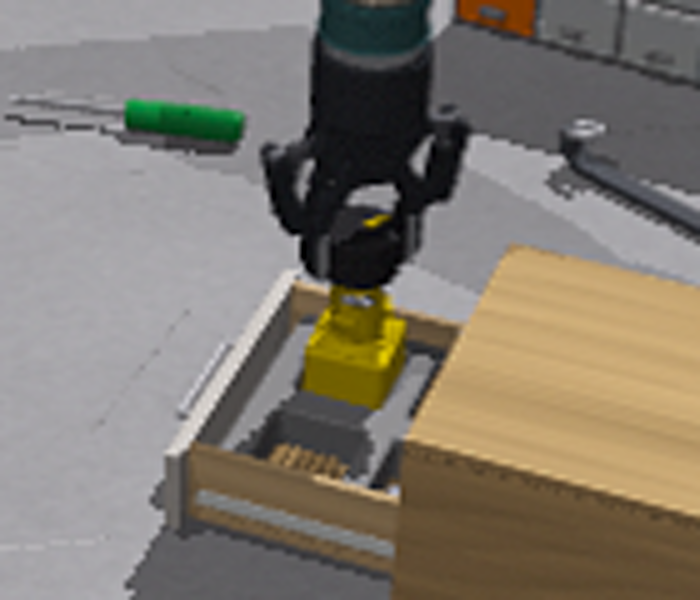

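The cap is off and level, and the jar is standing in the well with its neck visible. One last check: how far down the jar sits, from its body-top height.

Run:
```python
from h import *
for n in ["wrist","side","scene"]:
    p,im,d=pickle.load(open(f"pics/{n}8.pkl","rb"));W=cloud(p,d);hsv=cv2.cvtColor(im,cv2.COLOR_RGB2HSV)
    y=(hsv[...,0]>20)&(hsv[...,0]<34)&(hsv[...,1]>130)&(np.hypot(W[...,0]-.5588,W[...,1]-.0496)<.04)&(W[...,2]<.13)&(W[...,2]>.02)
    r=np.hypot(W[...,0]-.5588,W[...,1]-.0496)
    b=y&(r>.029)&(W[...,2]>.08)&(W[...,2]<.095)
    print(n,y.sum(),"body-top z",np.median(W[b][:,2]),"neck max",np.percentile(W[y][:,2],98))
```

```text
wrist 4823 body-top z 0.08457902187091901 neck max 0.11101764758268648
side 428 body-top z 0.08274418893319645 neck max 0.11729230411010776
scene 356 body-top z 0.08380915602099914 neck max 0.12048495151723757
```

```bash
python3 -c "
from plant import r
print(r.sign_off())"
```

```text
the job is handed in; nothing more can be done
None
```

The jar is standing fully down in the well. The cap is unscrewed and held in the gripper, level and about 20 mm above the jar's mouth. I handed the job in after about 14 s of the 48 s allowed.

I picked the jar up by its cap, turned it about 10° to line up with the well, and lowered it until it touched the floor. I then turned the cap anticlockwise through 58° in all (35° past the first pause at 12°, and the rest in two more steps) and lifted it straight up.

**What the last checks showed:**
- **Threads released:** relative to the jar, the cap turned about 54°. As it lifted, the wrist carried only about 0.5 N, roughly the cap's own weight.
- **Jar fully down:** its body top measured 83–85 mm above the desk, against 86 mm expected. The jar touched the floor at the expected height.
- **Cap:** its lower edge is about 141 mm above the desk, and the mouth is at 120 mm. The tool is vertical to within 0.1°.
- **Other objects:** the driver, pry bar and drawer look unmoved in the last views. I did not measure the other items again.

**Checks that disagreed or were weak:**
- **Cap tilt:** depth readings showed the cap's top sloping about 1°. I took this as camera bias, because smaller slopes showed up while the jar stood on the desk.
- **Breakaway torque:** I never saw the 0.4–0.5 N m peak, because I only read the torque between moves. The cap's release shows in the pictures and the lift force instead.
- **Jar's turn in the well:** the jar shifted about 4–5° within its play. I judged that by eye from an overlay, so the 54° is approximate.

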